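# Feed a sample carrier through the intake flap

## Robot

A 6-joint arm with a two-finger parallel gripper is mounted at the origin on the work surface. World frame = base frame: x ahead of the robot, y to its left, z up, the work surface at z = 0. Lengths are in mm, angles in rad, forces in N, time in s.
With the tool pointing down it reaches from about 300 to 775 mm from the base axis. Payload 14.6 kg.
Tool frame: the origin (TCP) lies midway between the tips of the shut fingers; the grasp point (between the pads) lies 19 mm behind it (manip.grip_depth is the z of the grasp point in the tool frame, in mm); z points along the fingers, y is the direction in which the jaws open and shut (so a half turn about z gives the same grasp; the last joint's range is limited). The gripper opens to 94 mm and grips with 3 to 60 N. Pads are 16 mm wide; open, the fingers measure 119 mm over their backs; the gripper's body (75 mm by 177 mm) begins 78 mm behind the grasp point.
Start: joints at [-1.329, 0.3, 1.521, -0, 1.321, -0.067], TCP at [167.147, -523.976, 205.446] pointing down, gripper open.
Joint ranges: [-3.03, 3.03], [-0.79, 2.21], [0.23, 2.52], [-1.04, 4.18], [0, 3.07], [-2.55, 2.55]. Speed limits (rad/s): [2.22, 2.22, 2.57, 3.14, 3.14, 3.14].

## Interface

Orientations are given as a unit quaternion [w, x, y, z].
In Python, from rig import manip gives the robot as it stands. The module is installed in compiled form; this text tells all that it offers.
- The arm moves only by the tool servo_tool, never from a script. Its argument "steps" is a list of rows, each a list of 3 entries, a list of its own where there are three numbers: the opening in per cent of the stroke, from 0 (shut) to 100 (fully open), then the shift along the tool's x, y, z in m, then the turn, a rotation vector about the tool's x, y, z in degrees. In form: [[jaw, [x, y, z], [rx, ry, rz]], ...]. A call has exactly 10 rows; each row shifts and turns the commanded pose from where the row before left it, along the tool's axes as they then stand; what a row does not reach is not made up. A row lasts 1/8 s, in which the tool goes at most 62.5 mm and 10.7 degrees, less where a joint would pass 70% of its speed; a pose out of reach is approached as far as the arm can. A call with a gripper value outside its range is refused whole. The fingers move at their own pace and stop on an object; the grip force is fixed at half the most. Time passes only in rows, so rows that do not move let the fingers close, or fill a call up. It gives the time, the measured TCP pose, the force and the opening at its end, in the units of the state.
- manip.read_state(): the state, without advancing time (a new reading comes with each control period).
- manip.read_camera(name): name is "side" or "top"; returns a dict with "frame" (400x640x3 uint8, red, green, blue), "fx", "fy", "cx", "cy" (pixels), "D" ([k1, k2, p1, p2, k3] as OpenCV has them; the pictures are not rectified), "origin" and "orientation" of the camera in the world. Camera axes: x right, y down, z forward; pixel columns grow to the right and rows downward; lengths in mm; the calibration is good to about 2 mm. A picture is of the moment at which its call begins. There is no depth.
- manip.sign_off(): hands the job in, once; it reports no verdict.
Trained networks look in the newest picture that a camera, given by its name, has taken for a name from the list of things; names that differ only in an ending like _2 or _b are one class to them, and where a whole thing is asked for, a point or a joint stands for the part that bears it (a point fixed in the world has none). Each returns a list of dicts, best first, with "p" (0 to 1); they miss things now and then, are a little off and sometimes report something else, mostly with a low value. They report only what shows in the picture. A call takes as long as a camera call.
- manip.outline_of(query, camera): "mask" (400x640 bool, what is visible of it) and "rect" ([left, top, width, height] in pixels, round what is visible of it).
- manip.mark_of(query, camera): "centre" ([column, row] in pixels: a listed point, or the origin of a listed thing).
The state is a dict: "time_s": time; "joint_positions": joint angles; "joint_velocities": joint speeds; "tau": joint torques, N m; "ee_pos": TCP position; "orientation": TCP orientation; "contact_force": force on the tool from outside, world axes, zero at the start; "moment": the same for the moment, N m; "grip_width": finger opening in mm.
Only numpy, scipy, OpenCV 4.12 (cv2) and the standard library are available. Lean on these libraries where they do the work, as an engineer would, in place of code of your own. Each camera call takes 0.05 s, during which the arm holds its last target.

## Task

Two sample carriers wait in the two lanes of the clear sample intake station. With the fingertips, push the carrier with the yellow-capped vials along its lane so that it swings the gravity flap open and slides through and down the chute behind, then draw the fingers back out so that the flap falls shut behind it. Only push it, never lift it, and leave the blue-capped carrier in its lane and the tubes, bottle, beaker and timer round about where they are.

Things in the scene. Friction and masses are not known exactly. Their poses are not given: they have to be found in the camera images.
- station: The fixed sample intake station. Origin on the bench, midway between its two lanes, below the front of the flaps; x is the feeding direction (away from the robot, up to 0.3 rad off world x), y left, z up. A level slippery steel deck, 65 mm above the bench, runs from x = -175 mm to +28 mm. The lanes, centred at y = +42.5 and -42.5 mm, are 68 mm wide between green rails 12 mm high.
- opening_left (a point): Point on the deck in the middle of the left lane (y = +42.5 mm), under the rear face of the lintel (station x = 0). The opening is 68 mm wide and 65 mm high under a green lintel (x = -6 to 0 mm, 130 to 143 mm above the bench). Fingers pointing straight down stop at the lintel; tilted tips-forward by 25 to 40 degrees, their tips can reach about 10 mm past it.
- opening_right (a point): The same point of the right lane (y = -42.5 mm). Behind both openings a clear hood with side walls, a middle wall and a roof (top 145 mm above the bench) covers the lanes up to x = 156 mm.
- chute_edge (a point): Middle of the deck's rear edge (station x = 28 mm, 65 mm above the bench). From here a slippery steel chute slopes down at 27 degrees to an end stop at x = 150 mm. A carrier tips over this edge and slides down by itself once its middle has passed it, which is when its rear face is about level with the lintel (x about 0).
- flap_left (a joint): Green flap with white lower edge in the left opening: 64 mm wide, 58 mm high, 4 mm thick, 30 g, smooth. It hangs from a hinge along its top (station x = 4 mm, 128 mm above the bench) and swings inwards, away from the robot. 0 = hanging shut; grows to 1.35 rad as it is pushed in. Lightly damped: let go, it falls shut in 1 to 2 s.
- flap_right (a joint): The same kind of flap in the right opening.
- yellow_carrier: Loose carrier: white tray 64 mm long (its x, along the lane), 60 mm wide, 26 mm high, about 0.12 kg, with two yellow-capped vials lying in it. Origin at the centre of its underside. It stands on the deck in either lane, its middle 60 to 110 mm before the flap, its axes parallel to the station's at the start.
- blue_carrier: The like carrier with blue-capped vials, in the other lane; it stays there. Origin at the centre of its underside.
- tube_a_center (a point): Centre of a loose standing tube with yellow cap, 34 mm wide, 98 mm high, left of the station.
- tube_b_center (a point): The same kind of tube, right of the station.
- tube_c_center (a point): The same kind of tube with a blue cap, right of the station.
- wash_bottle_center (a point): Centre of a loose white bottle, 68 mm wide, 170 mm high, on the left.
- beaker_center (a point): Centre of a loose glass beaker, 70 mm wide, 85 mm high, on the right.
- timer: Loose grey timer, 60 x 80 x 22 mm, lying flat on the left; origin at the centre of its underside.

How it is judged (in metres and radians):
On the way:
1. the yellow-capped carrier is in the opening, under a flap that it holds pushed in (x of yellow_carrier in the frame of station between -0.02 and 0.07 m and value of joint any of flap_left, flap_right above 0.4 rad), for 0.1 s.
At the end, for the whole second after the job is handed in: The yellow-capped carrier lies at rest on the chute inside the station, its middle more than 90 mm beyond the flap and below deck height; both flaps hang shut (within 0.08 rad); the blue-capped carrier is within 12 mm of its start (x of yellow_carrier in the frame of station between 0.09 and 0.15 m and z of yellow_carrier in the frame of station below 0.045 m and linear speed of yellow_carrier below 0.02 m/s and value of joint each of flap_left, flap_right below 0.08 rad and distance of blue_carrier from where it was at the start of the episode below 0.012 m); the robot touches nothing.
It fails at once if the yellow-capped carrier was lifted off the deck (z of yellow_carrier in the frame of station above 0.08 m).
It fails at once if the blue-capped carrier was displaced by more than 12 mm (distance of blue_carrier from where it was at the start of the episode above 0.012 m).
It fails at once if a tube, the bottle, the beaker or the timer was displaced by more than 20 mm or knocked over (distance of any of tube_a_center, tube_b_center, tube_c_center, wash_bottle_center, beaker_center, timer from where it was at the start of the episode above 0.02 m).
It also fails if it takes over 38 s, if anything falls off the work surface, if the arm or the gripper's body presses on something with over 40 N, if the wrist force passes 120 N, or if a joint passes its speed limit or range.

## Working session

There is one attempt and no reset: what is moved stays moved. The work goes in short steps, Python scripts to look and compute and a tool call to move; the robot and the scene stay as the last step left them, time stands still between calls to the robot, and variables do not carry over. Pictures are saved under pics/ and viewed, and the job is handed in when it is done.

Besides the shell and the picture viewer there is one more tool, called after "Call:" as name(argument=value, ...), one argument or row to a line, values as JSON. servo_tool: Moves the arm, as the interface text tells. Its arguments: {"type":"object","properties":{"steps":{"type":"array","items":{"type":"array"}}},"required":["steps"]}

```bash
mkdir -p pics; cat > h.py <<'E'
import numpy as np, cv2
from scipy.spatial.transform import Rotation as R
def cam(c):
    K=np.array([[c['fx'],0,c['cx']],[0,c['fy'],c['cy']],[0,0,1.]]);o=np.array(c['origin'],float)
    q=np.array(c['orientation']);Rm=R.from_quat(q[[1,2,3,0]]).as_matrix()
    return K,np.array(c['D'],float),o,Rm
def onz(c,px,z):
    K,D,o,Rm=cam(c)
    u=cv2.undistortPoints(np.array(px,float).reshape(-1,1,2),K,D).reshape(-1,2)
    d=np.c_[u,np.ones(len(u))]@Rm.T
    return o+d*((z-o[2])/d[:,2])[:,None]
def proj(c,P):
    K,D,o,Rm=cam(c)
    return cv2.projectPoints((np.array(P,float).reshape(-1,3)-o)@Rm,np.zeros(3),np.zeros(3),K,D)[0].reshape(-1,2)
E
python3 - <<'E'
from h import *
from rig import manip
import pickle
C={}
for n in('top','side'):
    c=manip.read_camera(n);C[n]=c;cv2.imwrite(f'pics/{n}0.png',c['frame'][:,:,::-1])
    print(n,c['origin'],c['orientation'],c['fx'])
    for q in['yellow_carrier','blue_carrier','opening_left','opening_right','chute_edge','station','flap_left']:
        print(q,[(round(m['p'],2),np.round(m['centre'],1)) for m in manip.mark_of(q,n)])
pickle.dump(C,open('c0.pkl','wb'))
print(manip.read_state())
E
```

```text
top [ 476.83536969   -1.91140071 1245.53206911] [-0.0237363   0.7160358  -0.69727354  0.02321506] 397.32658451691987
yellow_carrier [(0.83, array([364.9, 210.9]))]
blue_carrier [(0.69, array([364.8, 211.4]))]
opening_left [(0.7, array([339.2, 182.1]))]
opening_right [(0.61, array([367.4, 187.9])), (0.24, array([367.1, 210.7]))]
chute_edge [(0.74, array([355. , 177.5]))]
station [(0.58, array([350.9, 183.3]))]Traceback (most recent call last):
  File "<stdin>", line 9, in <module>
ValueError: it knows: beaker_center, blue_carrier, chute_edge, opening_left, opening_right, station, timer, tube_a_center, tube_b_center, tube_c_center, wash_bottle_center, yellow_carrier
```

```bash
python3 - <<'E'
from h import *
from rig import manip
import pickle
C={}
for n in('top','side'):
    c=manip.read_camera(n);C[n]=c;cv2.imwrite(f'pics/{n}1.png',c['frame'][:,:,::-1])
    print(n,np.round(c['origin']),c['fx'])
    for q in['yellow_carrier','blue_carrier','opening_left','opening_right','chute_edge','station']:
        print(q,[(round(m['p'],2),np.round(m['centre'],1)) for m in manip.mark_of(q,n)])
c=C['top'];cv2.imwrite('pics/topcrop.png',cv2.resize(c['frame'][120:270,270:470,::-1],None,fx=4,fy=4,interpolation=cv2.INTER_CUBIC))
pickle.dump(C,open('c0.pkl','wb'))
print(manip.read_state())
E
```

```text
top [ 477.   -2. 1246.] 397.32658451691987
yellow_carrier [(0.75, array([365.2, 211.7]))]
blue_carrier [(0.9, array([337.6, 208.6])), (0.53, array([307.6, 167.8]))]
opening_left [(0.58, array([341.9, 178.2]))]
opening_right [(0.5, array([405.7, 212.1]))]
chute_edge [(0.72, array([357.7, 174.6]))]
station [(0.84, array([352.4, 186.6]))]
side [204. 932. 961.] 489.2103230092368
yellow_carrier [(0.76, array([341.1, 182.1]))]
blue_carrier [(0.89, array([332.1, 203.8])), (0.23, array([352.6, 162. ]))]
opening_left [(0.88, array([306.7, 192.8]))]
opening_right [(0.69, array([314.9, 178.8]))]
chute_edge [(0.98, array([301.5, 181. ]))]
station [(0.68, array([315.1, 200.7]))]
{'time_s': 1.05, 'joint_positions': array([-1.32861810e+00,  2.99906051e-01,  1.52100579e+00, -5.26416845e-05,
        1.32069803e+00, -6.66177152e-02]), 'joint_velocities': array([ 0.00049311,  0.0009393 , -0.00089676, -0.00033168, -0.00102699,
       -0.00084846]), 'tau': array([ 1.10533751e-03, -5.31663430e+01, -3.52915335e+01,  7.08268303e-02,
        2.11941102e-02, -2.03043862e-05]), 'ee_pos': array([ 167.12315414, -523.98080001,  205.43980922]), 'orientation': array([-6.33773660e-06,  9.88103291e-01,  1.53791698e-01, -2.61582234e-05]), 'contact_force': array([ 0.9544755 , -0.47536357, -0.32229829]), 'moment': array([-0.01752007,  0.00465746, -0.07377954]), 'grip_width': 94.00461425979836}
```

View pics/side1.png

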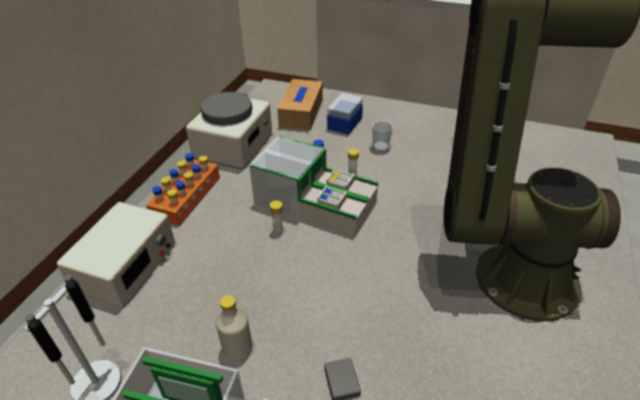

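View pics/top0.png

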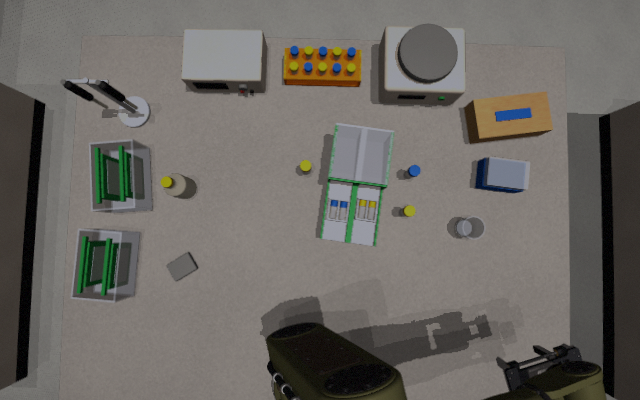

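View pics/topcrop.png

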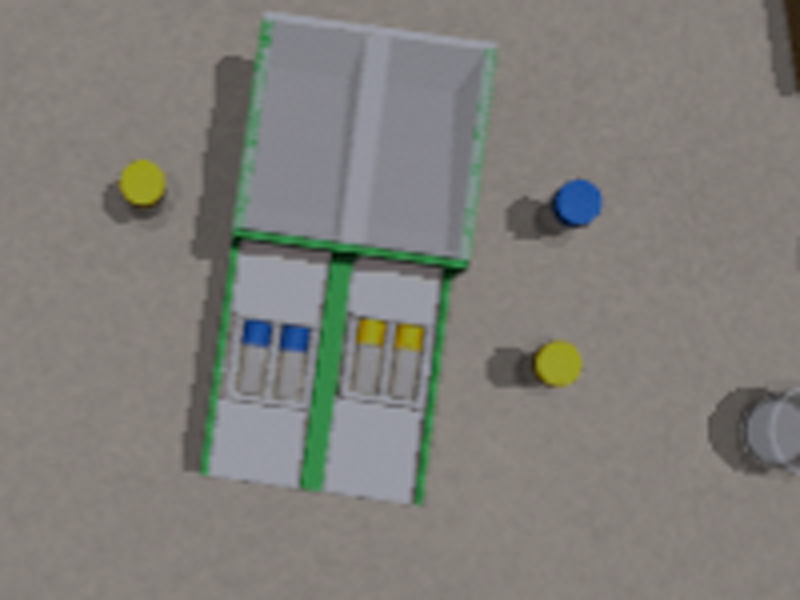

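The yellow carrier is in the right lane, with its caps at crop (371,333) and (408,338). The blue one is in the left lane. A yellow tube stands right of the station near crop (558,363). Next I'll fit the station pose.

```bash
python3 - <<'E'
from h import *
import pickle
from scipy.optimize import least_squares
C=pickle.load(open('c0.pkl','rb'));c=C['top']
s=C['side']['frame'][120:250,230:400,::-1];cv2.imwrite('pics/sidecrop.png',cv2.resize(s,None,fx=4.6,fy=4.6,interpolation=cv2.INTER_CUBIC))
f=lambda p:np.array(p)/4+np.array([270,120])-.375
fr=onz(c,[f((205,473)),f((423,503))],77); rf=onz(c,[f((265,12)),f((496,43))],145); ln=onz(c,[f((235,233)),f((466,268))],143)
print('front',fr,'roof',rf,'lintel',ln)
def res(v):
    x,y,a,w1,w2=v;e=np.array([np.cos(a),np.sin(a)]);n=np.array([-e[1],e[0]]);o=np.array([x,y]);r=[]
    for P,X,w in((fr,-175,w1),(rf,156,w2),(ln,-3,w2)):
        for p,sg in zip(P,(1,-1)): r+=list(p[:2]-(o+e*X+n*sg*w))
    return np.array(r)
S=least_squares(res,[560,-50,0,85,85]);print(np.round(S.x,3),np.round(res(S.x),1))
x,y,a=S.x[:3];e=np.array([np.cos(a),np.sin(a)]);n=np.array([-e[1],e[0]])
def st(p):d=p[:,:2]-[x,y];return np.c_[d@e,d@n]
# carrier rims z 91
print('yel front/rear rim corners',st(onz(c,[f(p) for p in((342,393),(421,404))],91)))
print('caps yellow',st(onz(c,[f(p) for p in((371,333),(408,338))],88)))
print('blue rim',st(onz(c,[f(p) for p in((231,396),(307,405))],91)))
print('tubes',onz(c,[f((558,363)),f((579,203)),f((142,183))],98), st(onz(c,[f((558,363)),f((579,203))],98)))
print('beaker',onz(c,[f((800,440))],0))
# project model
for n_ in('top','side'):
    pts=[]
    L=[]
    for X,Y,Z in[(-175,-42.5,65),(-175,42.5,65),(0,-42.5,65),(-175,-76.5,77),(-175,76.5,77),(-6,-84,143),(-6,84,143),(156,-84,145),(156,84,145),(-110,-42.5,91),(-6,-8.5,77),(-175,-8.5,77)]:
        L.append([*(np.array([x,y])+e*X+n*Y),Z])
    im=cv2.resize(C[n_]['frame'][:,:,::-1],None,fx=4,fy=4,interpolation=cv2.INTER_CUBIC)
    for u in proj(C[n_],L): cv2.circle(im,tuple(int(k) for k in (u*4+1.5)),4,(255,0,255),1)
    (r0,c0)=((120,270) if n_=='top' else (125,220))
    cv2.imwrite(f'pics/m_{n_}.png',im[r0*4:r0*4+600,c0*4:c0*4+800])
E
```

```text
front [[ 453.25698309   -8.03373971   77.        ]
 [ 435.50342906 -168.28200234   77.        ]] roof [[ 779.239998    -41.46521482  145.        ]
 [ 761.62941561 -204.74566413  145.        ]] lintel [[ 622.11072161  -24.24856196  143.        ]
 [ 601.88533766 -186.09036576  143.        ]]
[ 6.16228e+02 -1.06273e+02 -1.09000e-01  8.06140e+01  8.18270e+01] [ 2.3 -0.9  2.  -0.9 -0.9  0.4 -0.8 -0.2 -0.   0.4 -2.5  1.2]
yel front/rear rim corners [[-101.58850241  -10.75487208]
 [-101.78829576  -68.71638311]]
caps yellow [[-55.16291621 -26.36647802]
 [-55.14582644 -53.64011703]]
blue rim [[-114.60737898   68.87700729]
 [-113.65029389   13.31823435]]
tubes [[ 539.65257879 -261.45567609   98.        ]
 [ 656.91576033 -275.57073689   98.        ]
 [ 662.91175611   43.48273818   98.        ]] [[ -59.29274365 -162.57245558]
 [  58.80959642 -163.88621137]]
beaker [[ 489.36311504 -475.80417708    0.        ]]
```

View pics/m_top.png

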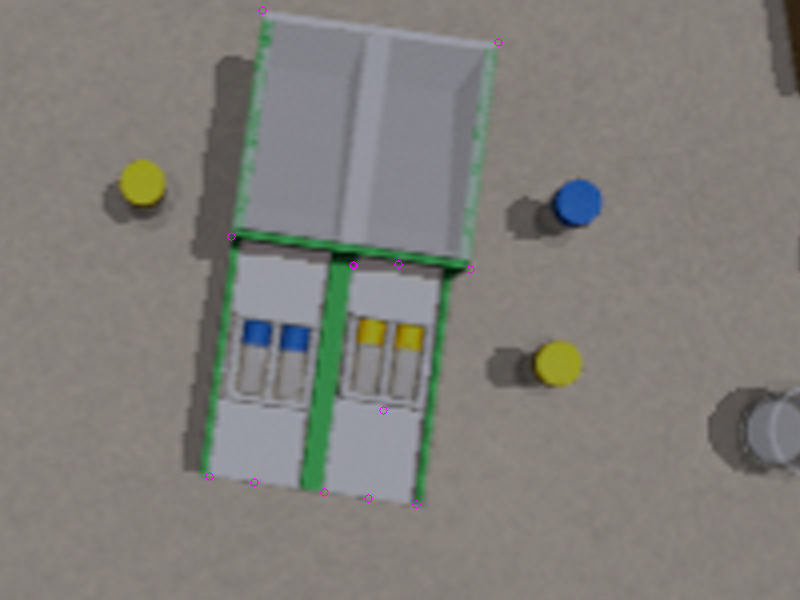

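View pics/m_side.png

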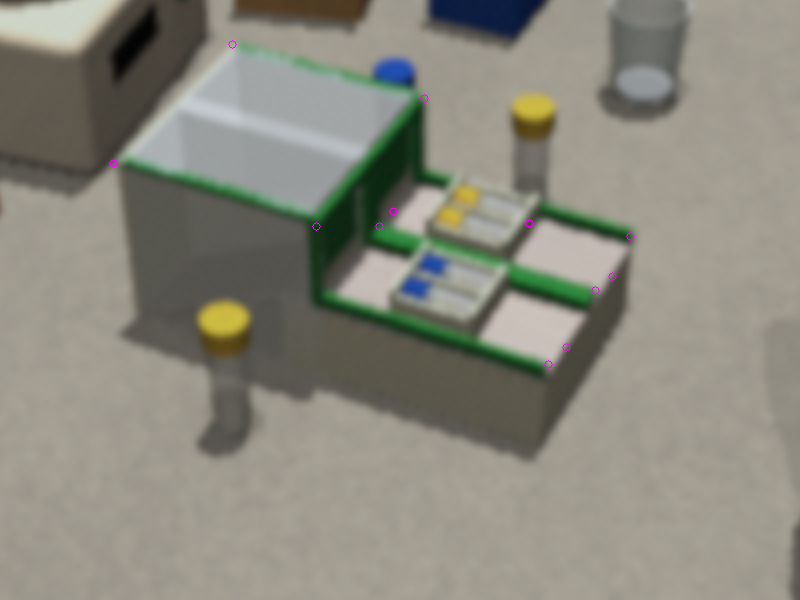

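Station pose: origin at world (616, -106), yaw -0.109. The yellow carrier's middle is near station (-69, -41). First move is a translation to above the lane's entry.

Call:
servo_tool(
  steps=[
    [12,[0.041,-0.028,0],[0,0,0]],
    [12,[0.041,-0.028,0],[0,0,0]],
    [12,[0.041,-0.028,0],[0,0,0]],
    [12,[0.041,-0.028,0],[0,0,0]],
    [12,[0.041,-0.028,0],[0,0,0]],
    [12,[0.041,-0.028,0],[0,0,0]],
    [12,[0.041,-0.028,0],[0,0,0]],
    [12,[0.041,-0.028,0],[0,0,0]],
    [12,[0.041,-0.028,0],[0,0,0]],
    [12,[0.041,-0.028,0],[0,0,0]],
  ],
)

```text
time_s: 2.3
ee_pos: [473.5, -131.2, 205.6]
orientation: [0.0, 0.988, 0.154, 0.0]
contact_force: [0.7, -1.1, 0.3]
grip_width: 11.4
```

Call:
servo_tool(
  steps=[
    [12,[0,0,0],[0,0,8]],
    [12,[0,0,0],[0,0,8]],
    [12,[0,0,0],[0,0,7.9]],
    [12,[0,0,0],[0,7,0]],
    [12,[0,0,0],[0,7,0]],
    [12,[0,0,0],[0,7,0]],
    [12,[0,0,0],[0,7,0]],
    [12,[0,0,0],[0,7,0]],
    [12,[0,0,0],[0,0,0]],
    [12,[0,0,0],[0,0,0]],
  ],
)

```text
time_s: 3.55
ee_pos: [473.1, -132.8, 206.0]
orientation: [0.016, 0.953, -0.052, 0.3]
contact_force: [0.1, -0.5, 0.2]
grip_width: 11.3
```

```bash
cat >> h.py <<'E'
O=np.array([616.2,-106.3]);A=-0.109
E_=np.array([np.cos(A),np.sin(A)]);N_=np.array([-E_[1],E_[0]])
def tos(p):d=np.array(p)[:2]-O;return d@E_,d@N_
def delta(s,X,Y,Z):
    q=s['orientation'];M=R.from_quat(np.array(q)[[1,2,3,0]]).as_matrix()
    g=np.array([*(O+E_*X+N_*Y),Z]);return M.T@(g-s['ee_pos'])
E
python3 - <<'E'
from h import *
from rig import manip
s=manip.read_state();print(tos(s['ee_pos']),s['ee_pos'])
M=R.from_quat(s['orientation'][[1,2,3,0]]).as_matrix();print(M.round(3))
print('to',delta(s,-135,-42,76).round(1))
c=manip.read_camera('top');cv2.imwrite('pics/t2.png',cv2.resize(c['frame'][120:270,270:470,::-1],None,fx=4,fy=4))
E
```

```text
(np.float64(-139.39649981535615), np.float64(-41.887808679982435)) [ 473.07403002 -132.77507116  206.04559073]
[[ 0.815 -0.108  0.569]
 [-0.088 -0.994 -0.062]
 [ 0.572  0.    -0.82 ]]
to [-7.080e+01  1.000e-01  1.092e+02]
```

View pics/t2.png

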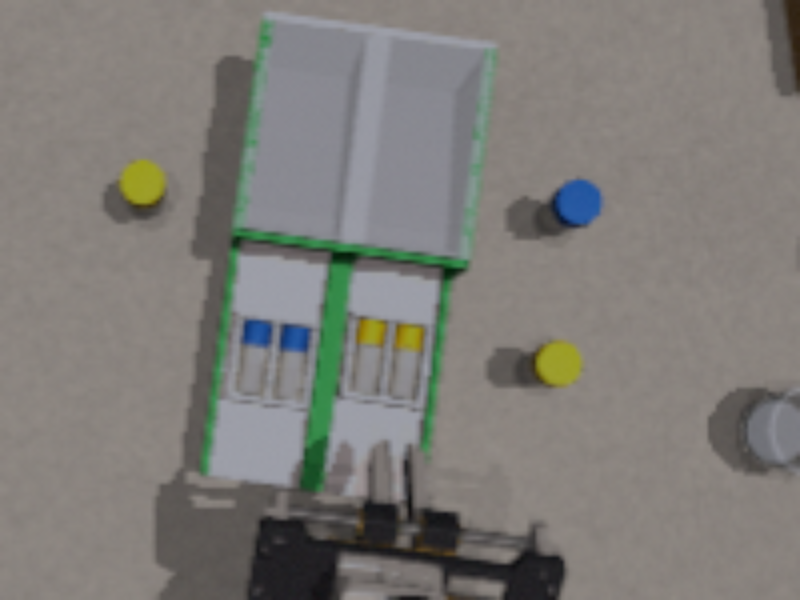

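The fingers (crop about (395,450)) line up with the right lane behind the yellow carrier. Next I lower them to 76 mm.

Call:
servo_tool(
  steps=[
    [12,[-0.0088,0,0.0137],[0,0,0]],
    [12,[-0.0088,0,0.0137],[0,0,0]],
    [12,[-0.0088,0,0.0137],[0,0,0]],
    [12,[-0.0088,0,0.0137],[0,0,0]],
    [12,[-0.0088,0,0.0137],[0,0,0]],
    [12,[-0.0088,0,0.0137],[0,0,0]],
    [12,[-0.0088,0,0.0137],[0,0,0]],
    [12,[-0.0088,0,0.0137],[0,0,0]],
    [12,[0,0,0],[0,0,0]],
    [12,[0,0,0],[0,0,0]],
  ],
)

```text
time_s: 4.85
ee_pos: [478.4, -133.2, 75.9]
orientation: [0.016, 0.952, -0.051, 0.3]
contact_force: [0.3, -0.1, 0.2]
grip_width: 10.9
```

```bash
python3 - <<'E'
from h import *
from rig import manip
s=manip.read_state();print(tos(s['ee_pos']),s['ee_pos'],s['contact_force'],s['time_s'])
print('to',delta(s,-95,-42,76).round(1))
for n,(r0,c0) in dict(top=(120,270),side=(125,220)).items():
    c=manip.read_camera(n);cv2.imwrite(f'pics/{n}3.png',cv2.resize(c['frame'][r0:r0+150,c0:c0+200,::-1],None,fx=4,fy=4))
E
```

```text
(np.float64(-134.0238977734817), np.float64(-41.68398175511036)) [ 478.43692087 -133.15690857   75.88364748] [ 0.31041471 -0.07067254  0.15075059] 4.85
to [32.   0.4 22.3]
```

View pics/top3.png

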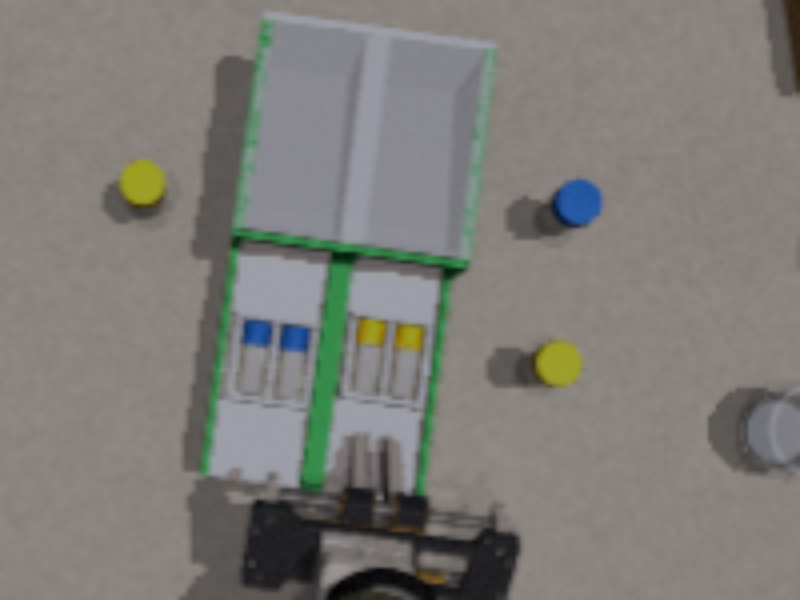

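View pics/side3.png

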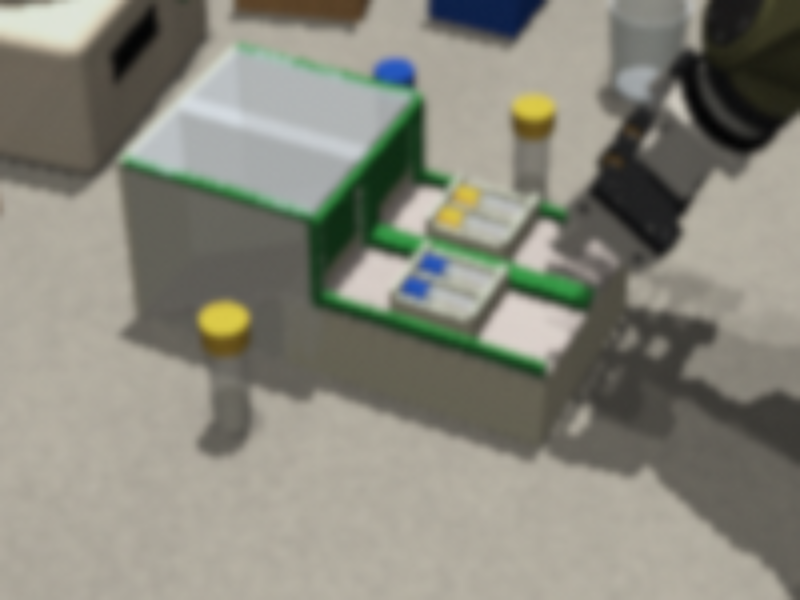

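Both views show the fingertips in the lane (top crop (370,440)), about 25 mm behind the carrier and clear of the rails. Pushing forward now.

Call:
servo_tool(
  steps=[
    [12,[0.0074,0,0.0051],[0,0,0]],
    [12,[0.0074,0,0.0051],[0,0,0]],
    [12,[0.0074,0,0.0051],[0,0,0]],
    [12,[0.0074,0,0.0051],[0,0,0]],
    [12,[0.0074,0,0.0051],[0,0,0]],
    [12,[0.0074,0,0.0051],[0,0,0]],
    [12,[0.0074,0,0.0051],[0,0,0]],
    [12,[0.0074,0,0.0051],[0,0,0]],
    [12,[0.0074,0,0.0051],[0,0,0]],
    [12,[0.0074,0,0.0051],[0,0,0]],
  ],
)

```text
time_s: 6.2
ee_pos: [567.7, -143.0, 75.9]
orientation: [0.016, 0.952, -0.052, 0.3]
contact_force: [-0.0, -0.1, -0.9]
grip_width: 11.3
```

```bash
cat > look.py <<'E'
import sys
from h import *
from rig import manip
k=sys.argv[1]
s=manip.read_state();print(tos(s['ee_pos']),s['ee_pos'],s['contact_force'],s['time_s'])
print('to',delta(s,0,-42,77).round(1))
im=[]
for n,(r0,c0) in dict(top=(120,300),side=(125,250)).items():
    c=manip.read_camera(n);im.append(cv2.resize(c['frame'][r0:r0+130,c0:c0+130,::-1],None,fx=3.07,fy=3.07,interpolation=cv2.INTER_CUBIC))
cv2.imwrite(f'pics/l{k}.png',np.hstack(im))
E
python3 look.py 4
```

```text
(np.float64(-44.212772699725896), np.float64(-41.70802484483252)) [ 567.71243547 -142.95084845   75.88928603] [-0.02469956 -0.05156426 -0.86437389] 6.2
to [36.9  0.3 24.4]
```

View pics/l4.png

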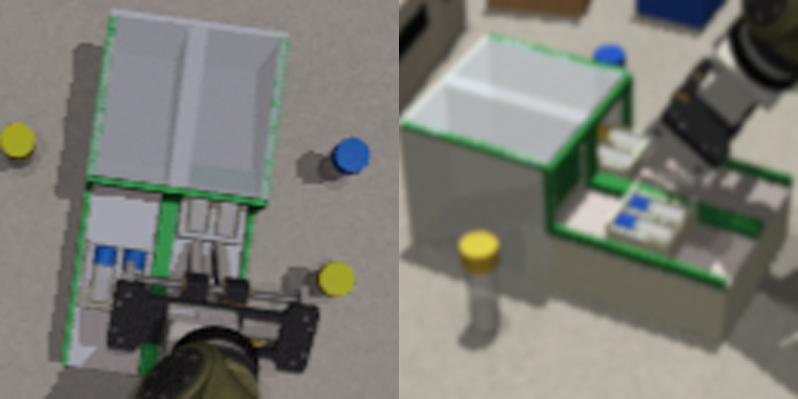

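The carrier is entering the opening, with its caps under the lintel at the right-lane opening (top view, about (210,200)). The gripper is clear of the blue carrier and the tube. Continuing to push to x ≈ -4.

Call:
servo_tool(
  steps=[
    [12,[0.0074,0,0.0051],[0,0,0]],
    [12,[0.0074,0,0.0051],[0,0,0]],
    [12,[0.0066,0,0.0045],[0,0,0]],
    [12,[0.0049,0,0.0034],[0,0,0]],
    [12,[0.0041,0,0.0028],[0,0,0]],
    [12,[0.0025,0,0.0017],[0,0,0]],
    [12,[0,0,0],[0,0,0]],
    [12,[0,0,0],[0,0,0]],
    [12,[0,0,0],[0,0,0]],
    [12,[0,0,0],[0,0,0]],
  ],
)

```text
time_s: 7.55
ee_pos: [606.8, -147.2, 76.3]
orientation: [0.016, 0.952, -0.052, 0.3]
contact_force: [0.1, 0.5, 0.3]
grip_width: 11.3
```

```bash
python3 look.py 5
```

```text
(np.float64(-4.914008640988031), np.float64(-41.699771032961365)) [ 606.77887415 -147.21773177   76.33000622] [0.14829388 0.49836611 0.25934338] 7.55
to [4.4 0.3 2.3]
```

View pics/l5.png

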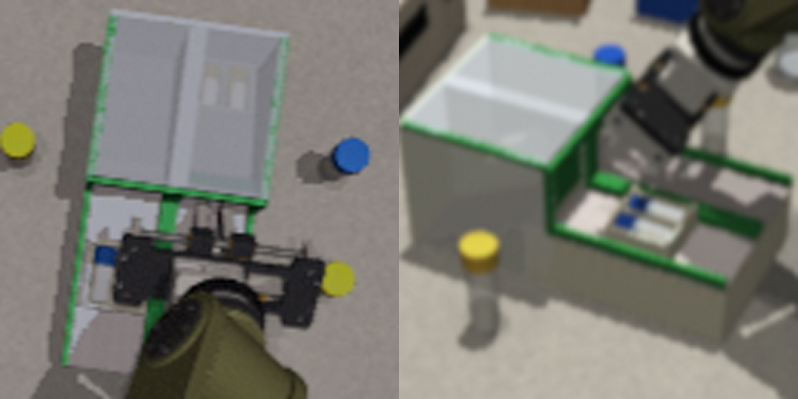

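The carrier has gone through and now lies under the hood, with its vials at about (225,85) in the left image. Drawing the fingers back.

Call:
servo_tool(
  steps=[
    [12,[-0.0074,0,-0.0051],[0,0,0]],
    [12,[-0.0115,0,-0.008],[0,0,0]],
    [12,[-0.0115,0,-0.008],[0,0,0]],
    [12,[-0.0115,0,-0.008],[0,0,0]],
    [12,[-0.0115,0,-0.008],[0,0,0]],
    [12,[-0.0115,0,-0.008],[0,0,0]],
    [12,[-0.0115,0,-0.008],[0,0,0]],
    [12,[-0.0115,0,-0.008],[0,0,0]],
    [12,[-0.0115,0,-0.008],[0,0,0]],
    [12,[-0.0115,0,-0.008],[0,0,0]],
  ],
)

```text
time_s: 8.9
ee_pos: [471.3, -132.4, 75.8]
orientation: [0.016, 0.952, -0.052, 0.3]
contact_force: [-0.2, 0.3, 0.4]
grip_width: 11.3
```

Call:
servo_tool(
  steps=[
    [12,[0.0088,0,-0.0137],[0,0,0]],
    [12,[0.0088,0,-0.0137],[0,0,0]],
    [12,[0.0088,0,-0.0137],[0,0,0]],
    [12,[0.0088,0,-0.0137],[0,0,0]],
    [12,[0.0088,0,-0.0137],[0,0,0]],
    [12,[0.0088,0,-0.0137],[0,0,0]],
    [12,[0.0088,0,-0.0137],[0,0,0]],
    [12,[0.0088,0,-0.0137],[0,0,0]],
    [12,[0,0,0],[0,0,0]],
    [12,[0,0,0],[0,0,0]],
  ],
)

```text
time_s: 10.15
ee_pos: [466.9, -131.8, 205.2]
orientation: [0.016, 0.952, -0.052, 0.3]
contact_force: [-0.4, -0.6, -0.4]
grip_width: 11.2
```

```bash
python3 look.py 6; python3 - <<'E'
from h import *
from rig import manip
for n in('top','side'):
    c=manip.read_camera(n)
    cv2.imwrite(f'pics/full_{n}.png',c['frame'][:,:,::-1])
    for q in('yellow_carrier','blue_carrier'):
        for m in manip.mark_of(q,n):
            print(n,q,round(m['p'],2),np.round(m['centre'],1),[np.round(tos(onz(c,[m['centre']],z)[0]),1) for z in(20,40,65)])
    P=[[*(O+E_*X-N_*42.5),Z] for X,Z in((120,25),(90,45),(70,55))];print(proj(c,P).round(1).tolist())
E
```

```text
(np.float64(-145.64490919875257), np.float64(-41.60845813992544)) [ 466.89309152 -131.81764968  205.24958113] [-0.35978695 -0.61970453 -0.44822585] 10.15
to [ 45.8   0.5 188.6]
top blue_carrier 0.66 [336.4 211.6] [array([-87.2,  42.9]), array([-88.2,  43.7]), array([-89.5,  44.6])]
[[372.5, 149.3], [372.1, 157.6], [371.7, 163.5]]
side blue_carrier 0.75 [319.6 155.6] [array([  73.9, -203. ]), array([  61.2, -177.7]), array([  45.4, -146.1])]
side blue_carrier 0.66 [331.8 199.6] [array([-58.3, -16.3]), array([-68.1,   5. ]), array([-80.5,  31.7])]
[[283.7, 177.6], [291.8, 175.0], [297.4, 174.1]]
```

View pics/l6.png

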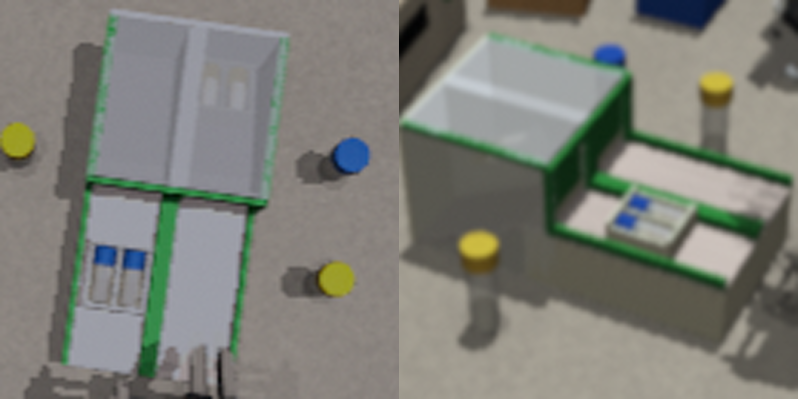

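```bash
python3 - <<'E'
from h import *
a=cv2.imread('pics/full_top.png')[118:178,325:405];b=cv2.imread('pics/full_side.png')[130:210,245:325]
a=cv2.convertScaleAbs(cv2.resize(a,(400,300),interpolation=3),alpha=1.6,beta=-60);b=cv2.convertScaleAbs(cv2.resize(b,(400,400),interpolation=3),alpha=1.5,beta=-30)
cv2.imwrite('pics/z.png',np.hstack([np.vstack([a,np.zeros((100,400,3),np.uint8)]),b]))
E
```

```text
(no output)
```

View pics/z.png

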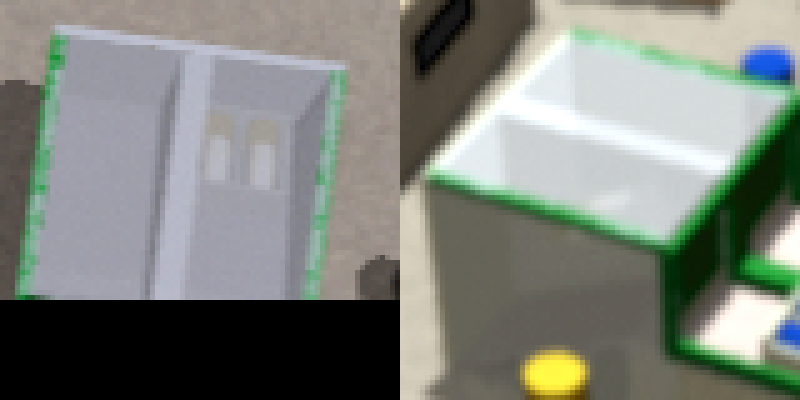

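In the enlarged view the tray lies at the lower end of the chute, with pale yellow caps at (220,128) and (263,132). Its middle is at about row 148, which the model puts at station x ≈ 0.12 m. Both openings show closed green flaps, and the robot is clear.

```bash
python3 -c "
from rig import manip
print(manip.sign_off(), manip.read_state()['time_s'])"
```

```text
the job is handed in; nothing more can be done
the job is handed in; nothing more can be done
```

I pushed the yellow-capped carrier through the right lane and its flap with the fingertips tilted about 35°. It slid down the chute, and I drew the fingers back out and up to 205 mm before handing in at about 10.4 s.

**Last checks:**
- **Yellow carrier:** it lies at the lower end of the chute at station x ≈ 0.12 m, judged from the top picture by eye. The network no longer reported it under the hood, so I have no second reading of its position and did not measure its height or speed separately.
- **Flaps:** both look shut in the side view, but I did not measure their angles.
- **Blue carrier:** it looks unmoved in the pictures, and nothing touched it that I could see. The top-camera mark gave about (-90, +45) mm against roughly (-82, +41) mm from the rim at the start. I put the difference down to network scatter. The side camera also gave one clearly false mark for it.
- **Other objects:** the tubes near the station look unmoved. I did not compare the beaker, bottle and timer with their starting positions, though the arm passed well above or clear of them.
- **Forces:** contact force read under 1.5 N after every move.

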